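Show the combless gel cassette to the inspection camera

TASK

Three glass gel cassettes stand in the slotted rack; two still have their comb sticking out of the top. Take out the one whose comb has been pulled and hold it up for the inspection camera: middle of the cassette on the lens axis, 170 mm in front of the lens, square to the lens, top edge up, with its short-plate side facing the lens. Finish while holding it there, still and in the air, and leave the camera untouched and the other two cassettes and the rest of the bench where they are.

Things in the scene. Friction and masses are not known exactly. Their poses are not given: they have to be found in the camera images.
- gel_open_center (a point): Centre (42.5 mm above the lower edge) of the cassette to show, the one without comb: a flat glass sandwich 100 mm wide (y), 85 mm high (z, up), 9 mm thick (x), 0.14 to 0.22 kg, loose in one of the rack's slots. Long plate (85 mm high) on the -x side, short plate (79 mm high) on the +x side, each 3.75 mm, pale gel and white side spacers between. x points out of the short-plate side.
- gel_open_top (a point): Middle of that cassette's top edge, 42.5 mm above its centre, same axes; 91 mm above the bench in the rack. The topmost 6 mm is the long plate alone. Grip across the 9 mm thickness a little below here (a grip 15 mm below the edge is good); it lifts straight up.
- gel_comb_a_center (a point): Centre (42.5 mm above the lower edge) of a second, equal cassette that still has its comb: its black spine, 88 mm wide and 10 mm thick, stands 13 mm above the long plate (104 mm above the bench). Same axes. The clear gap to the next cassette is about 50 mm. Stays in the rack.
- gel_comb_b_center (a point): The same for the third cassette, also with its comb in. Stays in the rack.
- rack: Grey plastic rack fixed to the bench, 190 (x) x 132 (y) mm, floor 6 mm thick, slotted side walls 46 mm high; origin under its centre. Slots at x = -60, 0 and +60 mm, 12 mm wide, hold the three cassettes upright by their side edges, faces across the rack's x, short-plate sides towards its +x. Which cassette is in which slot changes. They lift straight up out.
- cam_focus (a point): Point on the lens axis 170 mm in front of the lens, where the middle of the cassette belongs (170 to 290 mm above the bench). Turns with the camera: x points from here to the lens (up, away from the robot; the camera looks down at 15 to 32 degrees), y is level, z is up across the view. The cassette is right when its x, y, z lie along these.
- cam_lens (a point): Middle of the lens front, same axes as the focus point. The lens (41 mm across, with a 73 mm ring light) is on a small white camera body, 46 x 46 x 56 mm, whose tilt pivot is 65 mm behind the lens front.
- cam_stand: Grey base plate 170 x 190 x 14 mm with a steel column 25 mm thick and 430 mm high, fixed to the bench; origin on the bench in front of it, the column's foot 280 mm away along x. The camera sits on a clamp on the column, 75 mm in front (-x) of it, pivot 300 to 350 mm up; height and tilt vary and are to be left as set.
- spare_comb: Pulled comb, black, 88 x 37 mm, 6 mm thick, lying by the rack. Bystander.
- beaker: Glass beaker 68 mm across, 85 mm high, origin under its centre. Bystander.
- timer: White bench timer 60 x 72 x 18 mm, origin under its centre. Bystander.
- tip_box: Blue pipette-tip box with clear lid, 90 x 126 x 97 mm, origin under its centre. Bystander.
- tube_rack: Green rack with microtubes, 70 x 170 x 63 mm, origin under its centre. Bystander.
Not all that is in view belongs to the job. Leave any orange or pink look-alike of the part that bears gel_open_center alone.

How it is judged (in metres and radians):
On the way:
1. the cassette without comb is lifted clear of the rack, in the fingers (z of gel_open_center in the frame of rack above 0.1 m and contact force between the fingers and gel_open above 1 N), for 0.2 s.
At the end, for the whole second after the job is handed in: Combless cassette in the fingers, still, touching nothing else; middle within 20 mm each way of the focus point, square and level to the lens within 10 degrees, top up, short plate to the lens. Other cassettes in their slots (moved under 15 mm), bench items moved under 30 mm (x of gel_open_center in the frame of cam_focus between -0.02 and 0.02 m and y of gel_open_center in the frame of cam_focus between -0.02 and 0.02 m and z of gel_open_center in the frame of cam_focus between -0.02 and 0.02 m and angle between the x axis of gel_open_center and the x axis of cam_focus, either way round below 0.175 rad and angle between the y axis of gel_open_center and the y axis of cam_focus, either way round below 0.175 rad and x of cam_lens in the frame of gel_open_center above 0.1 m and angle between gel_open_center's own z axis and vertical below 1 rad and contact force between the fingers and gel_open above 1 N and linear speed of gel_open below 0.02 m/s and angular speed of gel_open below 0.15 rad/s and contact force between gel_open and rack below 0.1 N and contact force between gel_open and cam_stand below 0.1 N and distance of each of gel_comb_a_center, gel_comb_b_center from where it was at the start of the episode below 0.015 m and angle between each of gel_comb_a_center, gel_comb_b_center's own z axis and vertical below 0.2 rad and distance of each of spare_comb, beaker, timer, tip_box, tube_rack from where it was at the start of the episode below 0.03 m); the arm keeps its last pose, push and grip.
It fails at once if the camera, its stand or its aim is bumped (over 3 N) (contact force between cam_stand and anything else above 3 N).
It fails at once if one of the other two cassettes is pulled or knocked out of place (15 mm) (distance of any of gel_comb_a_center, gel_comb_b_center from where it was at the start of the episode above 0.015 m).
It fails at once if a bench item is shoved (over 30 mm) (distance of any of spare_comb, beaker, timer, tip_box, tube_rack from where it was at the start of the episode above 0.03 m).
It also fails if it takes over 38 s, if anything falls off the work surface, if the arm or the gripper's body presses on something with over 40 N, if the wrist force passes 120 N, or if a joint passes its speed limit or range.

ROBOT

A 7-joint arm with a two-finger parallel gripper is mounted at the origin on the work surface. World frame = base frame: x ahead of the robot, y to its left, z up, the work surface at z = 0. Lengths are in mm, angles in degrees, forces in N, time in s.
With the tool pointing down it reaches from about 350 to 900 mm from the base axis. Payload 19.9 kg.
Tool frame: the origin (TCP) lies between the finger pads; the fingertips stand 17 mm ahead of it and the grasp point (between the pads) lies 2 mm behind it; y points along the fingers, x is the direction in which the jaws open and shut, and the axes are right-handed (so a half turn about y gives the same grasp; the last joint's range is limited). The gripper opens to 94 mm and grips with 3 to 60 N. Pads are 16 mm wide; open, the fingers measure 119 mm over their backs; the gripper's body (75 mm by 177 mm) begins 78 mm behind the grasp point.
Start: joints at [74.742, 23.915, -0.59, 92.452, 0.269, 63.638, -3.037], TCP at [139.316, -609.255, 222.425] pointing down, gripper open.
Joint ranges: [-161.28, 161.28], [-22.2, 115.67], [-73.04, 71.86], [3.21, 147.25], [-68.34, 248.33], [10.77, 114.83], [-161.83, 161.83]. Speed limits (degrees/s): [108.29, 108.29, 136.94, 136.94, 172.46, 172.46, 172.46].

INTERFACE

Orientations are given as [roll, pitch, yaw] about the fixed x, y, z axes, in that order (R = Rz(yaw) Ry(pitch) Rx(roll)).
In Python, from rig import env gives the robot as it stands. The module is installed in compiled form; this text tells all that it offers.
- The arm moves only by the tool send_rows, never from a script. Its argument "series" is one flat list of numbers, 7 for each row, row after row: the shift along the world's x, y, z in mm, then the turn, a rotation vector about the world's x, y, z in degrees, then the opening, from -1 (shut) to 1 (fully open). In form: [dx, dy, dz, rx, ry, rz, grip, dx, dy, dz, rx, ry, rz, grip, ...]. A call has 1 to 20 rows; each row shifts and turns the commanded pose from where the row before left it; what a row does not reach is not made up. A row lasts 1/10 s, in which the tool goes at most 50 mm and 8.59 degrees, less where a joint would pass 70% of its speed; a pose out of reach is approached as far as the arm can. A call with a gripper value outside its range is refused whole. The fingers move at their own pace and stop on an object; the grip force is fixed at half the most. Time passes only in rows, so rows that do not move let the fingers close. It gives the time, the measured TCP pose, the force and the opening at its end, in the units of the state.
- env.sense(): the state, without advancing time (a new reading comes with each control period).
- env.snapshot(name): name is "side" or "top" or "wrist"; returns a dict with "image" (400x640x3 uint8, red, green, blue), "depth" (400x640 float32, mm along the optical axis (not along the pixel's ray), 0 where there is no reading), "fx", "fy", "cx", "cy" (pixels), "dist_coeffs" ([k1, k2, p1, p2, k3] as OpenCV has them; the pictures are not rectified), "R" (3x3) and "t" (3): a world point X has camera coordinates R X + t. Camera axes: x right, y down, z forward; pixel columns grow to the right and rows downward; lengths in mm; the calibration is good to about 2 mm. A picture is of the moment at which its call begins.
- env.finish_job(): hands the job in, once; it reports no verdict.
The state is a dict: "time": time; "joint_positions": joint angles; "qvel": joint speeds; "joint_efforts": joint torques, N m; "tcp_pos": TCP position; "eef_rot": TCP orientation; "contact_force": force on the tool from outside, world axes, zero at the start; "ft_torque": the same for the moment, N m; "finger_gap": finger opening in mm.
Only numpy, scipy, OpenCV 4.12 (cv2) and the standard library are available. Lean on these libraries where they do the work, as an engineer would, in place of code of your own. Each camera call takes 0.05 s, during which the arm holds its last target.

## Working session

There is one attempt and no reset: what is moved stays moved. The work goes in short steps, Python scripts to look and compute and a tool call to move; the robot and the scene stay as the last step left them, time stands still between calls to the robot, and variables do not carry over. Pictures are saved under pics/ and viewed, and the job is handed in when it is done.

Besides the shell and the picture viewer there is one more tool, called after "Emit:" as name(argument=value, ...), one argument or row to a line, values as JSON. send_rows: Moves the arm, as the interface text tells. Its arguments: {"type":"object","properties":{"series":{"type":"array"}},"required":["series"]}

```bash
mkdir -p pics
cat > h.py <<'E'
import numpy as np, cv2, pickle
from rig import env
def snap(n,tag):
    s=env.snapshot(n); pickle.dump(s,open(f'pics/{n}_{tag}.pkl','wb'))
    cv2.imwrite(f'pics/{n}_{tag}.png',s['image'][:,:,::-1]); return s
E
python3 - <<'E'
from h import *
for n in ['side','top','wrist']:
    s=snap(n,'0'); print(n,s['fx'],s['fy'],s['cx'],s['cy'],s['dist_coeffs']); print(np.round(s['R'],4).tolist(),np.round(s['t'],1), 'C',np.round(-s['R'].T@s['t'],1))
print(env.sense())
E
```

```text
side 511.6974277418708 511.6974277418708 315.31285694599256 201.77197492073245 [0.03322806 0.         0.         0.         0.        ]
[[-0.8294, 0.5585, 0.0101], [0.3583, 0.5458, -0.7574], [-0.4286, -0.6246, -0.6528]] [ 412.8  -74.3 1739.6] C [1114.5  896.6 1075.2]
top 387.31452975255604 387.31452975255604 322.9882018703688 198.5866166055558 [-0.05896305  0.          0.          0.          0.        ]
[[0.0079, -1.0, -0.0012], [-0.9887, -0.0077, -0.1498], [0.1498, 0.0024, -0.9887]] [  15.9  563.1 1486.5] C [ 334.    16.7 1554.1]
wrist 277.2011532920804 277.2011532920804 319.4018930800369 202.34222323776132 [0.01051074 0.         0.         0.         0.        ]
[[0.2222, -0.975, -0.0018], [-0.9341, -0.2134, 0.2862], [-0.2794, -0.0619, -0.9582]] [-622.9  -29.7  392.6] C [ 220.4 -589.3  383.6]
{'time': 0.15, 'joint_positions': array([74.74273113, 23.93929926, -0.59218126, 92.47647062,  0.27056421,
       63.63786013, -3.03630144]), 'qvel': array([-0.03806342, -0.11397339, -0.0906059 , -0.0226724 , -0.03011495,
        0.02012398, -0.06016553]), 'joint_efforts': array([ 1.38447387e-03, -8.51537418e+01,  6.39313124e-01, -4.26134241e+01,
       -4.87850688e-02,  1.72441924e-02,  9.58677310e-05]), 'tcp_pos': array([ 139.26017255, -609.01629129,  221.98676168]), 'eef_rot': array([-9.00047967e+01,  5.20638414e-02, -7.71174292e+01]), 'contact_force': array([-2.45412636e-01,  6.07387860e-01, -3.74065388e-04]), 'ft_torque': array([-0.06234377,  0.01628183, -0.04889694]), 'finger_gap': 94.02617069141898}
```

View pics/side_0.png

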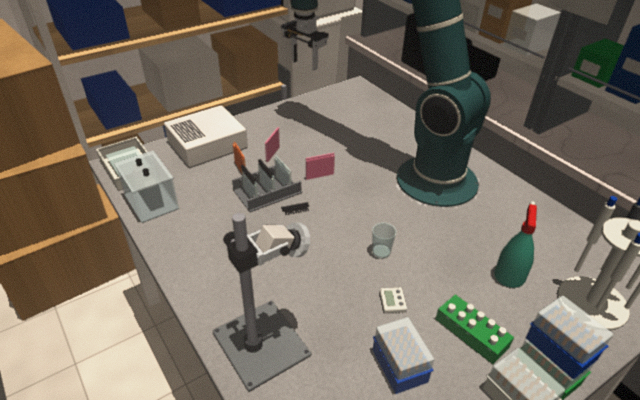

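View pics/top_0.png

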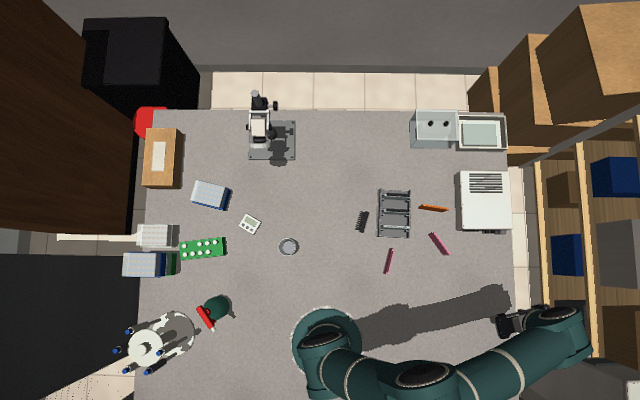

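View pics/wrist_0.png

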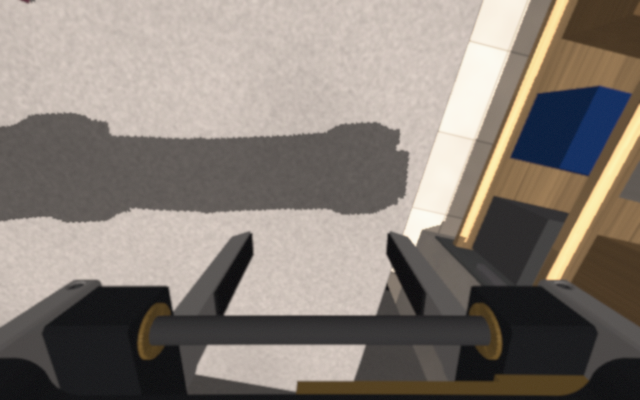

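Run:
```python
import cv2
a=cv2.imread('pics/side_0.png');b=cv2.imread('pics/top_0.png')
cv2.imwrite('pics/c1.png',cv2.resize(a[120:220,210:350],None,fx=5.5,fy=5.5,interpolation=cv2.INTER_CUBIC))
cv2.imwrite('pics/c2.png',cv2.resize(b[175:280,345:460],None,fx=5.5,fy=5.5,interpolation=cv2.INTER_CUBIC))
cv2.imwrite('pics/c3.png',cv2.resize(a[205:390,205:325],None,fx=3.2,fy=3.2,interpolation=cv2.INTER_CUBIC))
cv2.imwrite('pics/c4.png',cv2.resize(b[85:170,240:305],None,fx=7,fy=7,interpolation=cv2.INTER_CUBIC))
```

```text
(no output)
```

View pics/c1.png

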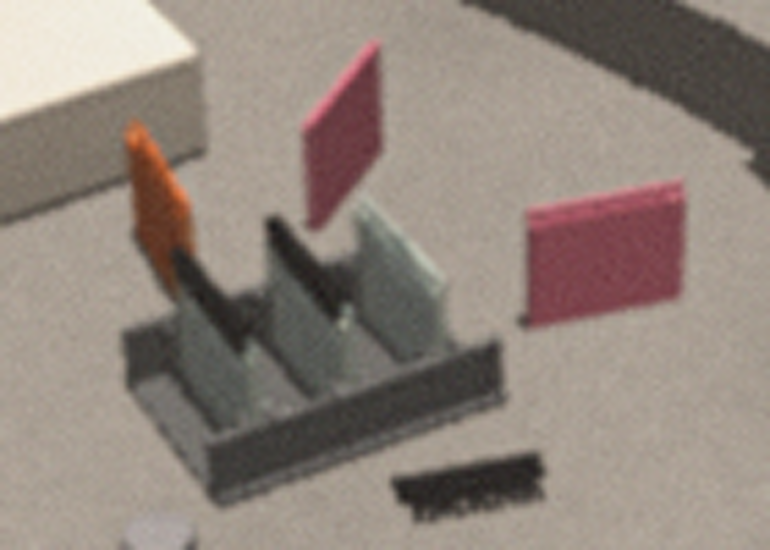

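View pics/c2.png

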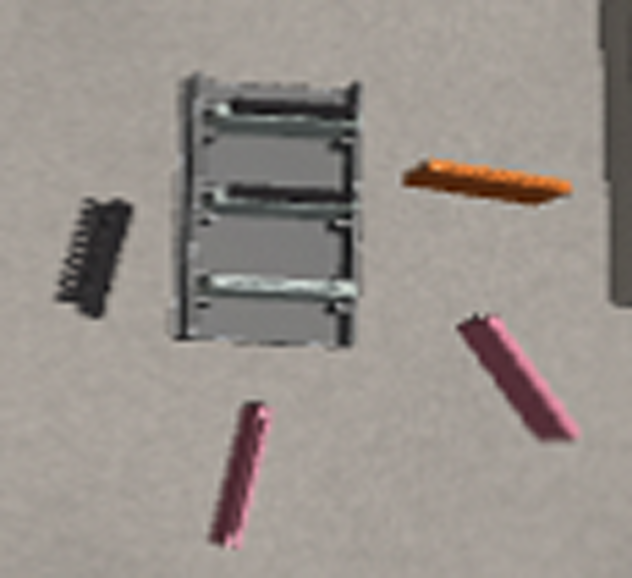

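View pics/c3.png

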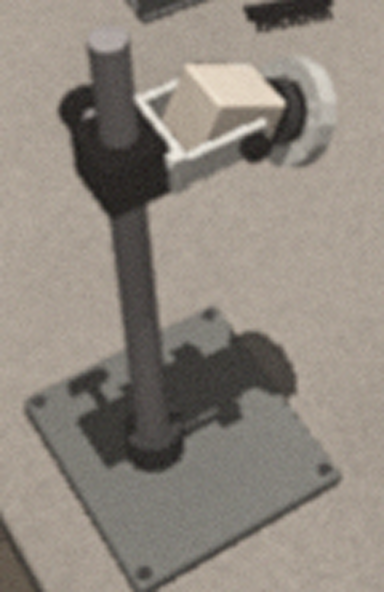

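View pics/c4.png

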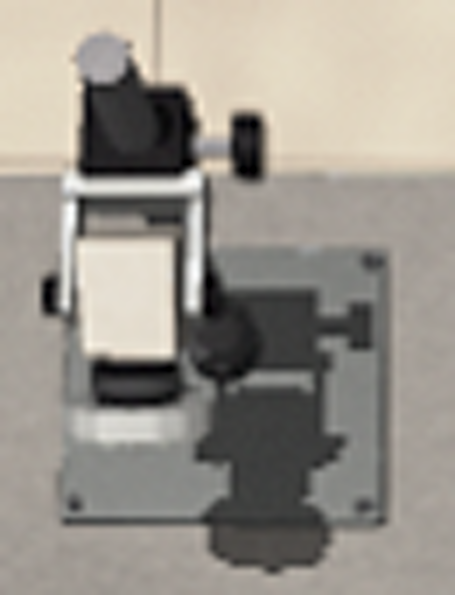

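```bash
cat >> h.py <<'E'
def load(n,tag): return pickle.load(open(f'pics/{n}_{tag}.pkl','rb'))
def ray(s,uv):
    K=np.array([[s['fx'],0,s['cx']],[0,s['fy'],s['cy']],[0,0,1.]])
    p=cv2.undistortPoints(np.array(uv,float).reshape(-1,1,2),K,np.array(s['dist_coeffs'],float)).reshape(-1,2)
    d=np.c_[p,np.ones(len(p))]
    return -s['R'].T@s['t'], d@s['R']   # direction with unit optical depth
def onz(s,uv,z):
    c,d=ray(s,uv); return c+d*((z-c[2])/d[:,2])[:,None]
def dep(s,uv):
    c,d=ray(s,uv); return np.array([c+dd*s['depth'][int(round(v)),int(round(u))] for dd,(u,v) in zip(d,uv)])
def proj(s,X):
    K=np.array([[s['fx'],0,s['cx']],[0,s['fy'],s['cy']],[0,0,1.]])
    r,_=cv2.Rodrigues(s['R']); return cv2.projectPoints(np.array(X,float).reshape(-1,1,3),r,np.array(s['t'],float),K,np.array(s['dist_coeffs'],float))[0].reshape(-1,2)
def cloud(s):
    v,u=np.mgrid[0:400,0:640]; c,d=ray(s,np.c_[u.ravel(),v.ravel()])
    X=c+d*s['depth'].reshape(-1,1); X[s['depth'].ravel()==0]=np.nan
    return X.reshape(400,640,3)
E
python3 - <<'E'
from h import *
np.set_printoptions(suppress=True,precision=1)
t=load('top','0'); s=load('side','0')
f=lambda x,y:(345+x/5.5,175+y/5.5)
print('rack top corners',onz(t,[f(193,75),f(358,82),f(352,347),f(182,338)],46))
print('open top edge',onz(t,[f(212,283),f(352,290)],91))
print('comb spines',onz(t,[f(230,104),f(352,108),f(230,191),f(352,195)],104))
g=lambda x,y:(240+x/7,85+y/7)
print('base',onz(t,[g(63,521),g(385,521),g(385,250)],14))
X=cloud(t)
for n,(x,y) in dict(colTop=(103,58),body1=(95,250),body2=(165,250),body3=(95,345),body4=(165,345),bodyc=(128,300),ring=(130,425),ringL=(80,425),ringR=(180,425)).items():
    u,v=g(x,y); print(n,(round(u),round(v)),X[round(v),round(u)])
for n,(x,y) in dict(edgeL=(240,285),edgeR=(330,288)).items():
    u,v=f(x,y); print(n,X[round(v),round(u)])
E
```

```text
rack top corners [[ 604.  -205.3   46. ]
 [ 599.9 -324.5   46. ]
 [ 409.6 -315.5   46. ]
 [ 415.2 -195.    46. ]]
open top edge [[ 450.7 -209.8   91. ]
 [ 446.5 -306.5   91. ]]
comb spines [[ 573.5 -222.1  104. ]
 [ 571.4 -306.7  104. ]
 [ 512.9 -221.1  104. ]
 [ 510.8 -305.2  104. ]]
base [[727.1 324.8  14. ]
 [728.3 136.1  14. ]
 [894.  139.5  14. ]]
colTop (255, 93) [831.3 231.4 431.1]
body1 (254, 121) [768.4 245.5 355. ]
body2 (264, 121) [768.6 212.9 354.8]
body3 (254, 134) [729.7 246.7 339.2]
body4 (264, 134) [731.2 214.7 334.9]
bodyc (258, 128) [748.9 233.7 342.9]
ring (259, 146) [691.3 230.2 331.9]
ringL (251, 146) [694.  258.3 322.3]
ringR (266, 146) [694.9 209.1 320. ]
edgeL [ 449.2 -231.4   85.8]
edgeR [ 449.9 -293.5   80.9]
```

Top view: the cassette row has three candidates. Two at (396,194) and (396,210) carry a black spine. The one at (396,227), nearest the robot, is pale glass with no spine, so it is the target. The pink and orange plates outside the rack are look-alikes. I'll move above the target and look with the wrist camera to confirm it and find the short-plate side.

Emit:
send_rows(
  series=[26,29,1,0,0,6.2,0.2,26,29,1,0,0,6.2,0.2,26,29,1,0,0,6.2,0.2,26,29,1,0,0,6.2,0.2,26,29,1,0,0,6.2,0.2,26,29,1,0,0,6.2,0.2,26,29,1,0,0,6.2,0.2,26,29,1,0,0,6.2,0.2,26,29,1,0,0,6.2,0.2,26,29,1,0,0,6.2,0.2,26,29,1,0,0,6.2,0.2,26,29,1,0,0,6.2,0.2,0,0,0,0,0,0,0.2,0,0,0,0,0,0,0.2],
)

```text
time: 1.55
tcp_pos: [451.4, -260.8, 234.2]
eef_rot: [-90.0, 0.0, -2.7]
contact_force: [-0.9, 0.0, -0.7]
finger_gap: 56.3
```

Run:
```python
from h import *
s=snap('wrist','1'); e=env.sense(); print(e['time'],e['tcp_pos'],e['eef_rot'],e['joint_positions'],e['finger_gap'])
cv2.imwrite('pics/w1.png',cv2.resize(s['image'][:,:,::-1],None,fx=1.25,fy=1.25,interpolation=cv2.INTER_CUBIC))
```

```text
1.6 [ 450.89287184 -261.67465375  234.19703447] [-9.00020620e+01  3.53831278e-02 -2.78887520e+00] [ 49.23908404  14.26736123 -26.22432015 105.64646169   7.11995007
  61.72126716  17.54040647] 56.476762650738486
```

View pics/w1.png

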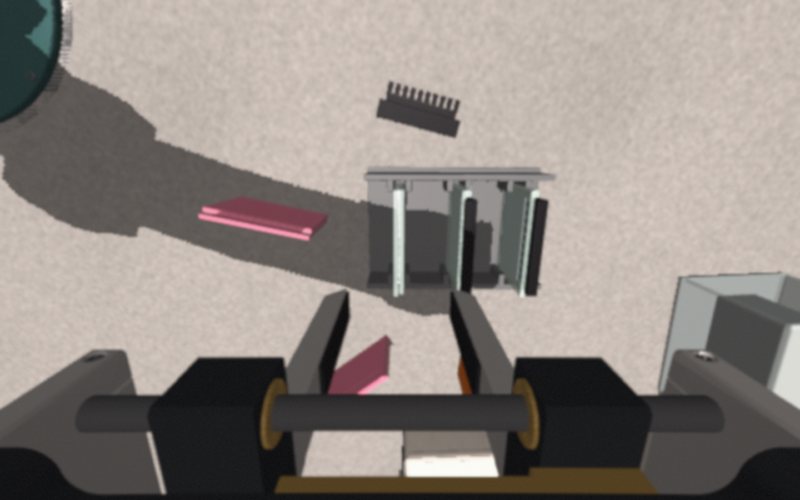

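Run:
```python
from h import *
s=load('wrist','1')
cv2.imwrite('pics/w1c.png',cv2.resize(s['image'][130:245,285:445,::-1],None,fx=5,fy=5,interpolation=cv2.INTER_CUBIC))
t=load('side','0')
cv2.imwrite('pics/s0c.png',cv2.resize(t['image'][150:200,250:300,::-1],None,fx=12,fy=12,interpolation=cv2.INTER_CUBIC))
```

```text
(no output)
```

View pics/w1c.png

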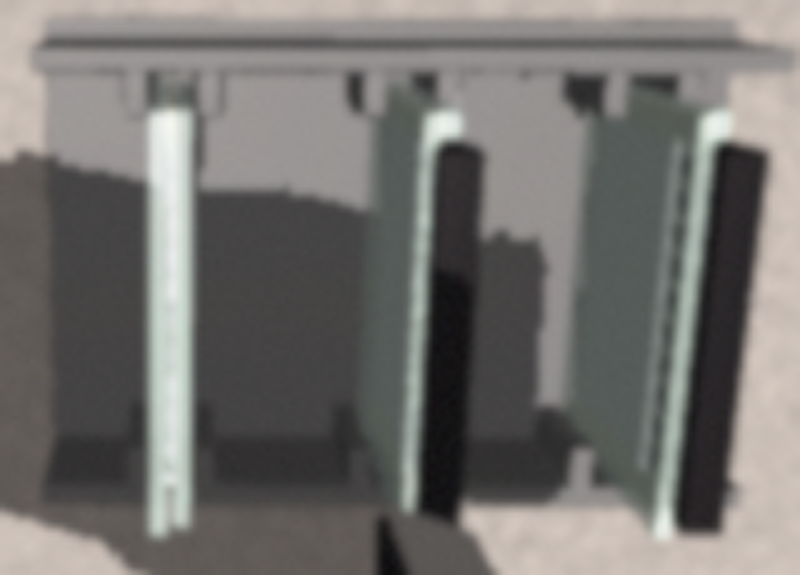

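View pics/s0c.png

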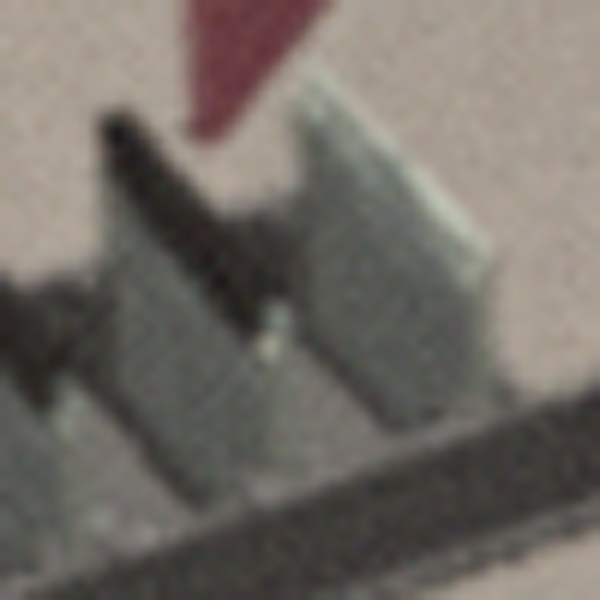

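Run:
```python
from h import *
np.set_printoptions(suppress=True,precision=1,linewidth=160)
s=load('wrist','1'); X=cloud(s)
for r in (160,175,190,205,220,230): print(r,X[r,312:327,2], X[r,315:324,0])
f=lambda x,y:(285+x/5,130+y/5)
g=onz(s,[f(148,110),f(148,538),f(194,110),f(192,530)],91);print(g)
g=onz(s,[f(50,72),f(723,72),f(50,500),f(735,500)],46);print(g)
m=np.zeros((400,640),bool); m[150:238,310:328]=1
P=X[m]; P=P[(P[:,2]>78)&(P[:,2]<100)]; print(len(P),P.mean(0),P.min(0),P.max(0))
```

```text
160 [ 5.3  4.8  6.4  nan 91.2 90.4 90.5 77.9 83.6 83.5 82.2  5.7  3.9  5.6  5.3] [  nan 449.  450.1 451.2 452.2 453.3 454.5 455.6 457.1]
175 [ 5.5  3.7  5.2 89.8 89.3 90.7 90.1 66.4 84.  84.7 83.6  5.7  5.9  5.6  4.7] [447.  448.1 449.2 450.4 451.2 452.5 453.7 454.8 456.2]
190 [ 5.5  5.2  6.6 89.7 90.9 90.8 89.7 64.  85.3 85.5 84.2  4.9  5.7  5.6  4.4] [446.1 447.3 448.4 449.5 450.3 451.7 452.9 454.  455.2]
205 [ 5.1  5.3  4.5 90.6 90.7 90.  90.3 77.6 84.8 84.9 83.3  6.1  4.7  6.   5.8] [445.2 446.3 447.5 448.6 449.6 450.9 452.  453.2 454.3]
220 [45.9 45.7 44.2 90.8 90.7 89.9 89.5 78.  84.9 85.  83.5 24.8 45.2 46.2 46.2] [444.2 445.4 446.6 447.7 448.7 450.  451.2 452.4 453.3]
230 [45.  45.1 45.3 89.  91.5 90.7 90.6 84.8 83.7 84.6 83.  44.9 44.8 45.8 45.2] [443.5 444.8 446.  447.1 448.2 449.4 450.6 451.8 452.8]
[[ 447.9 -209.4   91. ]
 [ 442.6 -310.3   91. ]
 [ 457.9 -209.8   91. ]
 [ 453.2 -308.7   91. ]]
[[ 423.1 -203.8   46. ]
 [ 589.5 -211.8   46. ]
 [ 414.8 -317.6   46. ]
 [ 600.2 -326.3   46. ]]
615 [ 449.7 -257.7   87.6] [ 443.2 -309.6   78.1] [ 456.  -209.6   92.5]
```

The wrist depth settles it. Plate tops at px (317,190) are z≈91 (long, robot side) and at px (321,190) z≈85 (short, +x side), with no comb. The short plate therefore faces world +x, towards the camera stand, so only a tilt is needed. Now grasp.

Emit:
send_rows(
  series=[-1,2,-20,0,0,0,-0.1,0,0,-20,0,0,0,-0.1,0,0,-20,0,0,0,-0.1,0,0,-20,0,0,0,-0.1,0,0,-20,0,0,0,-0.1,0,0,-20,0,0,0,-0.1,0,0,-20,0,0,0,-0.1,0,0,-20,0,0,0,-0.1,0,0,0,0,0,0,-0.1,0,0,0,0,0,0,-0.1],
)

```text
time: 2.6
tcp_pos: [449.9, -259.9, 74.7]
eef_rot: [-90.0, 0.0, -2.8]
contact_force: [0.0, -1.1, 0.1]
finger_gap: 42.1
```

Emit:
send_rows(
  series=[0,0,0,0,0,0,-0.5,0,0,0,0,0,0,-1,0,0,0,0,0,0,-1,0,0,0,0,0,0,-1,0,0,0,0,0,0,-1,0,0,0,0,0,0,-1,0,0,0,0,0,0,-1,0,0,0,0,0,0,-1],
)

```text
time: 3.4
tcp_pos: [450.4, -259.4, 74.7]
eef_rot: [-90.0, -0.0, -2.7]
contact_force: [-1.0, -0.6, 5.6]
finger_gap: 8.9
```

Run:
```python
from h import *
s=snap('wrist','2');snap('side','2'); t=snap('top','2'); e=env.sense(); print(e['time'],e['tcp_pos'],e['eef_rot'],e['joint_positions'],e['finger_gap'],e['contact_force'])
```

```text
3.55 [ 450.41558207 -259.30614816   74.64006112] [-9.00121901e+01 -2.27350230e-03 -2.71749774e+00] [ 45.51304266  26.44979685 -23.11064162 113.50986515  14.90543618
  42.87266479  10.84724545] 9.026751173324431 [-1.18085547  0.26557493  5.76245069]
```

View pics/wrist_2.png

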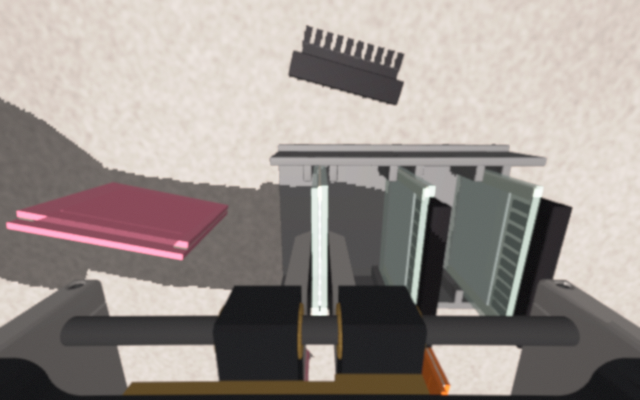

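View pics/side_2.png

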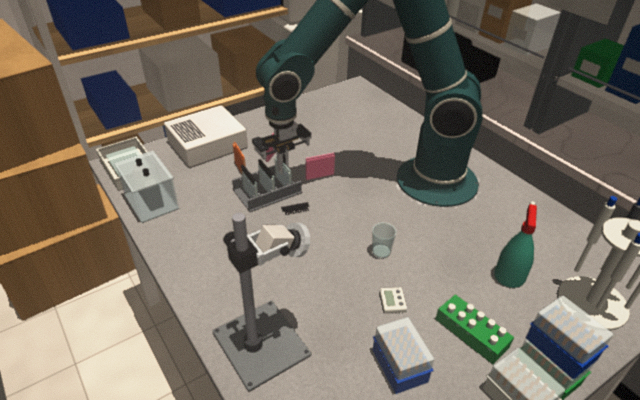

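The wrist view shows the combless cassette between the pads at (320,240), with a gap of 9 mm. Next I lift straight up.

Emit:
send_rows(
  series=[0,0,10,0,0,0,-1,0,0,15,0,0,0,-1,0,0,15,0,0,0,-1,0,0,15,0,0,0,-1,0,0,15,0,0,0,-1,0,0,15,0,0,0,-1,0,0,15,0,0,0,-1,0,0,15,0,0,0,-1,0,0,15,0,0,0,-1,0,0,10,0,0,0,-1,0,0,10,0,0,0,-1,0,0,0,0,0,0,-1],
)

```text
time: 4.75
tcp_pos: [450.7, -259.4, 225.6]
eef_rot: [-90.0, -0.1, -2.7]
contact_force: [0.4, -0.6, -1.8]
finger_gap: 8.9
```

Run:
```python
from h import *
np.set_printoptions(suppress=True,precision=1,linewidth=160)
e=env.sense(); print(e['time'],e['tcp_pos'],e['eef_rot'],e['finger_gap'],e['contact_force'])
s=snap('side','3');t=snap('top','3');snap('wrist','3')
# camera body colour cloud
for n,c in (('side',s),('top',t)):
    X=cloud(c); I=c['image'].astype(int)
    m=(X[...,0]>640)&(X[...,0]<800)&(X[...,1]>160)&(X[...,1]<300)&(X[...,2]>240)&(X[...,2]<400)
    v,u=np.where(m); print(n,m.sum(),u.min(),u.max(),v.min(),v.max())
    out=c['image'].copy(); out[~m]//=3
    cr=out[v.min()-8:v.max()+8,u.min()-8:u.max()+8,::-1]; k=int(600/max(cr.shape[:2])); print('origin',u.min()-8,v.min()-8,k)
    cv2.imwrite(f'pics/cam_{n}.png',cv2.resize(cr,None,fx=k,fy=k,interpolation=cv2.INTER_NEAREST))
```

```text
4.75 [ 450.7 -259.4  225.6] [-90.   -0.1  -2.7] 8.871178928637066 [ 0.4 -0.6 -1.8]
side 1621 250 309 222 261
origin 242 214 8
top 631 246 271 114 147
origin 238 106 12
```

View pics/cam_side.png

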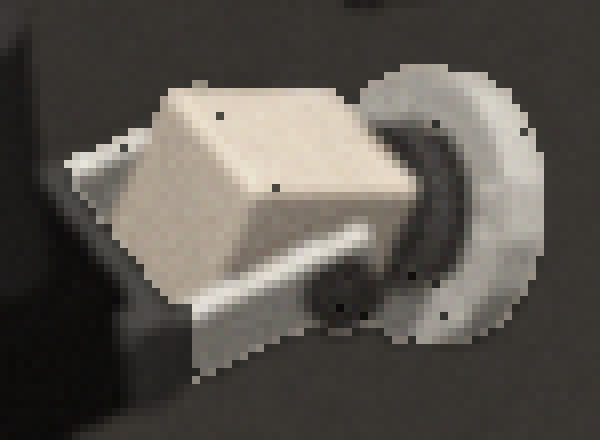

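View pics/cam_top.png

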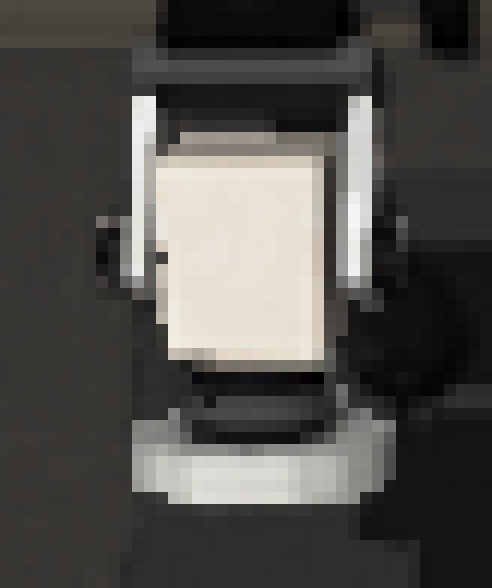

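View pics/side_3.png

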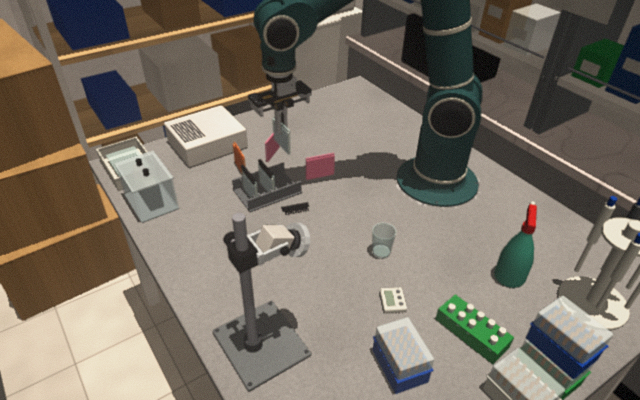

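```bash
cat > fit.py <<'E'
from h import *
np.set_printoptions(suppress=True,precision=3,linewidth=160)
s=load('side','3');t=load('top','3')
def pl(c,poly,o,k,name):
    p=np.array([(o[0]+x/k,o[1]+y/k) for x,y in poly])
    m=np.zeros((400,640),np.uint8); cv2.fillPoly(m,[np.round(p-0.5).astype(np.int32)],1)
    P=cloud(c)[m>0]; P=P[np.isfinite(P).all(1)]
    for _ in range(4):
        q=np.median(P,0); U,S,V=np.linalg.svd(P-P.mean(0)); n=V[2]; r=(P-P.mean(0))@n
        P=P[abs(r)<max(2.5*np.std(r),1)]
    n=n*np.sign(n[np.argmax(abs(n))]); print(name,len(P),'c',P.mean(0),'n',n,'rms',r.std()); return P.mean(0),n
pl(s,[(185,100),(330,100),(395,178),(255,178)],(242,214),8,'top_side')
pl(s,[(165,120),(235,190),(215,270),(125,220)],(242,214),8,'back')
pl(s,[(250,205),(400,205),(330,225),(245,260)],(242,214),8,'left')
pl(t,[(172,172),(312,172),(312,345),(178,345)],(238,106),12,'top_top')
# ring points
for c,n in((s,'side'),(t,'top')):
    X=cloud(c); I=c['image'].astype(int)
    m=(X[...,0]>640)&(X[...,0]<715)&(X[...,1]>160)&(X[...,1]<300)&(X[...,2]>240)&(X[...,2]<400)
    P=X[m]; print(n,len(P),P.min(0),P.max(0))
    np.save(f'pics/ring_{n}.npy',P)
E
python3 fit.py
```

```text
top_side 207 c [752.526 236.354 349.727] n [-0.477  0.004  0.879] rms 0.8939966218150427
back 167 c [783.424 232.979 343.431] n [ 0.89  -0.016  0.456] rms 1.1657321882073823
left 87 c [761.494 256.708 342.167] n [-0.001  0.998 -0.061] rms 1.0914190404012083
top_top 193 c [750.777 232.903 347.607] n [-0.453  0.017  0.891] rms 2.480785883277488
side 378 [685.332 198.162 276.5  ] [714.938 272.061 340.51 ]
top 147 [687.877 197.289 303.283] [714.934 268.147 337.778]
```

Run:
```python
import numpy as np
np.set_printoptions(suppress=True,precision=1,linewidth=160)
th=np.radians(27.8); a=np.array([np.cos(th),0,np.sin(th)]); n=np.array([-np.sin(th),0,np.cos(th)]); p0=np.array([763.2,233.7,329.3])
for k in('side','top'):
    P=np.load(f'pics/ring_{k}.npy')-p0; A=P@a; Y=P[:,1]; Z=P@n; R=np.hypot(Y,Z)
    print(k,np.percentile(A,[0,2,10,25,50,75,90,100]))
    m=R>31; print(' outer',m.sum(),'A',np.percentile(A[m],[0,2,10,50,90,100]),'R',np.percentile(R[m],[5,50,95,100]),'Y',Y[m].min(),Y[m].max(),'Z',Z[m].min(),Z[m].max())
    h=np.histogram(A[m],bins=np.arange(-110,-40,4)); print(h)
    # circle fit to outer rim pts
    mm=m&(R>34)&(A<A[m].min()+14); B=np.c_[2*Y[mm],2*Z[mm],np.ones(mm.sum())]; q=np.linalg.lstsq(B,Y[mm]**2+Z[mm]**2,rcond=None)[0]; print(' circ',q[:2],np.sqrt(q[2]+q[0]**2+q[1]**2))
```

```text
side [-70.1 -68.1 -64.9 -60.1 -55.6 -54.  -52.6 -43.3]
 outer 233 A [-70.1 -68.2 -66.  -57.8 -53.5 -50.3] R [31.9 36.1 38.5 39.5] Y -35.538084116433936 38.36094435927572 Z -19.641276829779212 39.173421423699864
(array([ 0,  0,  0,  0,  0,  0,  0,  0,  0,  2, 22, 51, 41, 81, 36,  0,  0]), array([-110, -106, -102,  -98,  -94,  -90,  -86,  -82,  -78,  -74,  -70,  -66,  -62,  -58,  -54,  -50,  -46,  -42]))
 circ [0.9 0.8] 35.6159432883541
top [-69.2 -67.5 -66.  -62.5 -56.8 -53.5 -49.  -44.1]
 outer 100 A [-69.2 -67.6 -66.4 -60.  -53.9 -51.8] R [32.8 35.7 39.1 41.2] Y -36.411262807164775 34.446777127643884 Z 3.1857240772922015 39.708052304325825
(array([ 0,  0,  0,  0,  0,  0,  0,  0,  0,  0, 14, 26, 25, 22, 13,  0,  0]), array([-110, -106, -102,  -98,  -94,  -90,  -86,  -82,  -78,  -74,  -70,  -66,  -62,  -58,  -54,  -50,  -46,  -42]))
 circ [-0.2  1.6] 35.13762111925352
```

Run:
```python
from h import *
np.set_printoptions(suppress=True,precision=1,linewidth=160)
s=load('side','3');t=load('top','3')
th=np.radians(27.8); a=np.array([np.cos(th),0,np.sin(th)]); n=np.array([-np.sin(th),0,np.cos(th)]); p0=np.array([763.2,233.7,329.3])
X=cloud(s)
for u,v in [(284,249),(285,250),(286,250),(284,251),(285,249)]: P=X[v,u]; print(P,(P-p0)@a,(P-p0)@n)
X=cloud(t)
for u,v in [(246,126),(247,127),(247,126),(247,128),(271,124),(271,125),(271,126)]: P=X[v,u]; print(P,(P-p0)@a,(P-p0)@n)
I=s['image']; P=cloud(s); 
k=(I.max(2)<75)&(np.arange(640)[None]>278)&(np.arange(640)[None]<292)&(np.arange(400)[:,None]>243)&(np.arange(400)[:,None]<256)&(P[...,1]>255)
v,u=np.where(k); Q=P[k]; print(len(Q),u.min(),u.max(),v.min(),v.max(),np.median(Q,0),Q.min(0),Q.max(0)); Q=(Q-p0); print(np.median(Q@a),(Q@a).min(),(Q@a).max(),np.median(Q@n),(Q@n).min(),(Q@n).max())
```

```text
[761.8 274.1 335.1] 1.4815141994883416 5.825315373169422
[759.9 274.7 331.7] -1.7569687587993137 3.669960535547364
[757.9 275.1 330.9] -3.978230834588132 3.8972283207999157
[763.9 277.5 333.6] 2.6707961984497772 3.4842828926462106
[760.7 276.2 336.3] 1.0592051387195835 7.383867837776405
[757.8 274.7 336.5] -1.3821923917626835 8.88827180617267
[754.9 271.6 335.2] -4.628303982604215 9.081843167064317
[758.7 272.  334. ] -1.7780347986341363 6.211763014442002
[752.6 272.2 331.6] -8.243542983770567 7.000842241294265
[766.3 193.  332.7] 4.378718283418002 1.5543139704100657
[763.4 193.1 331.2] 1.0991572949803254 1.6168946552751913
[757.7 192.1 337.7] -0.9292925715017405 9.990300883011598
69 280 291 244 254 [760.2 274.7 331.2] [734.2 255.4 312.1] [768.5 277.9 338.8]
-1.7569687587993137 -33.652899974009266 4.735283284005633 2.8853298817523645 -6.339698355419552 10.75017501684453
```

Estimates from the two-view fits: the camera is tilted 27.8° with yaw about 0. The lens front is at about (703,234,299), so the focus point is about (552,234,220). Side view 3 shows the cassette lifted clear at (282,130). I'll swing across, starting part of the tilt on the way.

Emit:
send_rows(
  series=[4,10,1,0,-1,0.18,-1,4,20,1,0,-1,0.18,-1,4,30,1,0,-1,0.18,-1,4,35,1,0,-1,0.18,-1,4,35,1,0,-1,0.18,-1,4,35,1,0,-1,0.18,-1,4,35,1,0,-1,0.18,-1,4,35,1,0,-1,0.18,-1,4,35,1,0,-1,0.18,-1,4,35,1,0,-1,0.18,-1,4,35,1,0,-1,0.18,-1,4,35,1,0,-1,0.18,-1,4,35,1,0,-1,0.18,-1,4,30,1,0,-1,0.18,-1,4,20,1,0,-1,0.18,-1,0,0,0,0,0,0,-1,0,0,0,0,0,0,-1],
)

```text
time: 6.6
tcp_pos: [509.2, 201.8, 239.2]
eef_rot: [-89.6, -15.0, 0.1]
contact_force: [-0.0, -0.3, -2.3]
finger_gap: 9.2
```

Run:
```python
from h import *
e=env.sense(); print(e['time'],e['tcp_pos'],e['eef_rot'],e['joint_positions'],e['finger_gap'],e['contact_force'])
snap('side','4');snap('top','4');snap('wrist','4')
from scipy.spatial.transform import Rotation as R
print(R.from_euler('xyz',e['eef_rot'],degrees=True).as_matrix())
```

```text
6.6 [509.15377812 201.79553738 239.17996157] [-8.96216565e+01 -1.49604959e+01  6.36743838e-02] [ 11.70761443  11.47805129 -45.01403683 111.97467205  20.98068872
  48.5576551  -44.1208521 ] 9.230325119863902 [-0.01892209 -0.27219212 -2.33032613]
[[ 0.96610345  0.25813987 -0.00281596]
 [ 0.00107366  0.00689017  0.99997569]
 [ 0.258153   -0.96608298  0.00637947]]
```

View pics/side_4.png

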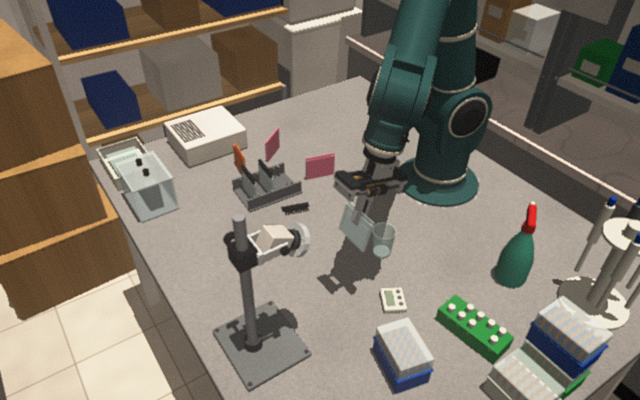

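View pics/wrist_4.png

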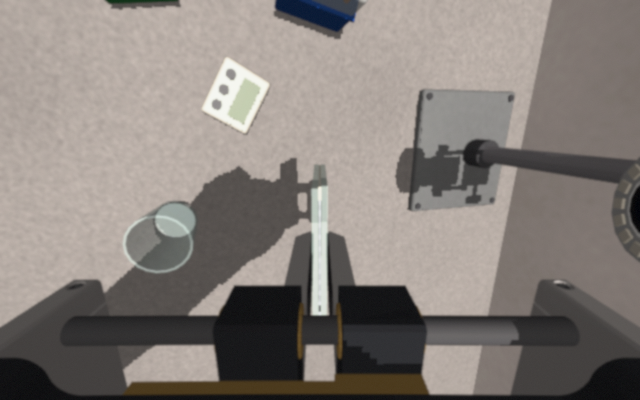

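View pics/top_4.png

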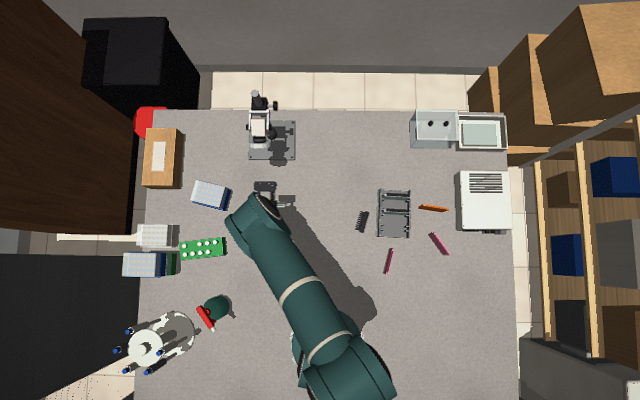

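Wrist view: the cassette hangs edge-on between the pads at (320,240). The lens is at the right edge (630,205), and the timer and beaker are undisturbed. I'll make the final approach slowly.

Emit:
send_rows(
  series=[3,3,0.4,0,-1,0,-1,3,3,0.4,0,-1,0,-1,3,3,0.4,0,-1,0,-1,3,3,0.4,0,-1,0,-1,3,3,0.4,0,-1,0,-1,3,3,0.4,0,-1,0,-1,3,3,0.4,0,-1,0,-1,3,3,0.4,0,-1,0,-1,3,3,0.4,0,-1,0,-1,2,3,0.4,0,-1,0,-1,1,2,0,0,-1,0,-1,0.5,0,0,0,-1,0,-1,0,0,0,0,-0.8,0,-1,0,0,0,0,0,0,-1,0,0,0,0,0,0,-1,0,0,0,0,0,0,-1],
)

```text
time: 8.35
tcp_pos: [540.9, 232.6, 243.5]
eef_rot: [-89.6, -27.8, -0.1]
contact_force: [-0.1, -0.2, -1.6]
finger_gap: 8.6
```

Run:
```python
from h import *
np.set_printoptions(suppress=True,precision=3,linewidth=160)
e=env.sense(); print(e['time'],e['tcp_pos'],e['eef_rot'],e['finger_gap'],e['contact_force'])
s=snap('side','5');t=snap('top','5');w=snap('wrist','5')
cv2.imwrite('pics/s5c.png',cv2.resize(s['image'][130:290,230:430,::-1],None,fx=4,fy=4,interpolation=cv2.INTER_CUBIC))
X=cloud(s); m=(abs(X[...,0]-552)<70)&(abs(X[...,1]-234)<70)&(X[...,2]>165)&(X[...,2]<275)
v,u=np.where(m); print(m.sum(),u.min(),u.max(),v.min(),v.max())
```

```text
8.35 [540.935 232.622 243.508] [-89.621 -27.788  -0.075] 8.560823783624194 [-0.061 -0.198 -1.646]
1295 331 372 211 264
```

View pics/s5c.png

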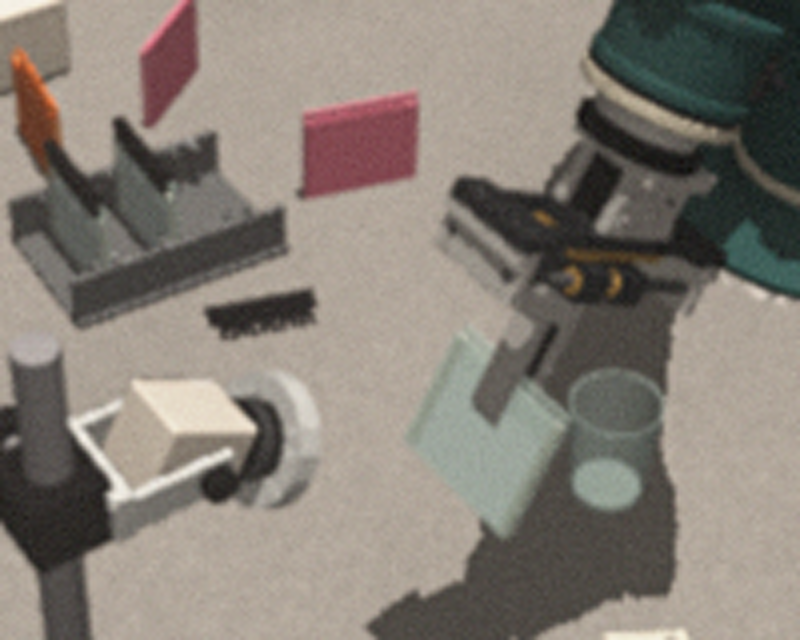

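View pics/wrist_5.png

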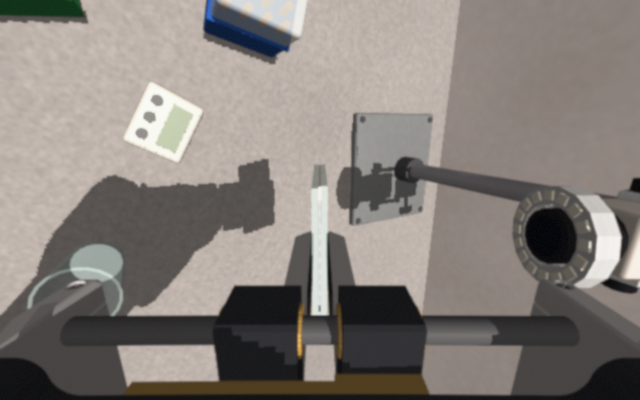

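Side view: the cassette hangs tilted in front of the lens at crop (490,430), px (352,237), facing it. The wrist view shows the ring-light front at (553,235), so I can measure the lens directly, along with the held glass.

Run:
```python
from h import *
np.set_printoptions(suppress=True,precision=3,linewidth=160)
s=load('side','5');w=load('wrist','5')
X=cloud(w); I=w['image'].astype(int)
m=np.zeros((400,640),bool); m[180:295,505:625]=1
m&=(X[...,0]>650)&(X[...,0]<760)&(I.min(2)>70)
v,u=np.where(m);P=X[m]
th=np.radians(27.8); a=np.array([np.cos(th),0,np.sin(th)])
A=P@a; h=np.histogram(A,bins=np.arange(730,800,3));print(h)
k=h[1][np.argmax(h[0])]+1.5
Q=P[abs(A-k)<5]
for _ in range(6):
    c=Q.mean(0); n=np.linalg.svd(Q-c)[2][2]; n*=np.sign(n[0]); r=(P-c)@n; Q=P[(abs(r)<2.0)]
print('ring plane',len(Q),c,n,'tilt',np.degrees(np.arctan2(n[2],n[0])),'yaw',np.degrees(np.arctan2(n[1],n[0])))
e2=np.array([0,1,0.]);e2-=n*(e2@n);e2/=np.linalg.norm(e2);e3=np.cross(n,e2)
y=(Q-c)@e2;z=(Q-c)@e3; hull=cv2.convexHull(np.c_[y,z].astype(np.float32)); (cy,cz),r=cv2.minEnclosingCircle(hull); print('r',r)
C=c+cy*e2+cz*e3; print('ring centre',C,'focus',C-170*n)
# cassette face from side
X=cloud(s); mm=np.zeros((400,640),np.uint8); f=lambda x,y:(int(230+x/4),int(130+y/4))
cv2.fillPoly(mm,[np.array([f(468,355),f(548,425),f(500,515),f(420,437)])],1)
P=X[mm>0]; P=P[np.isfinite(P).all(1)]; P=P[(abs(P[:,0]-552)<70)&(P[:,2]>165)]
for _ in range(6):
    c=P.mean(0); nn=np.linalg.svd(P-c)[2][2]; nn*=np.sign(nn[0]); r=(P-c)@nn; P=P[abs(r)<2*r.std()+.5]
print('cass',len(P),c,nn,'tilt',np.degrees(np.arctan2(nn[2],nn[0])),'yaw',np.degrees(np.arctan2(nn[1],nn[0])),r.std())
# corners of short-plate face by intersecting rays with the fitted plane
f=lambda x,y:(230+x/4-.4,130+y/4-.4)
cc,d=ray(s,[f(462,330),f(568,420),f(505,537),f(407,437)])
K=cc+d*(((c-cc)@nn)/(d@nn))[:,None]; print(K); print('centre',K.mean(0),[np.linalg.norm(K[i]-K[(i+1)%4]) for i in range(4)])
e=env.sense(); print('pred',e['tcp_pos']+26.1*np.array([np.sin(th),0,-np.cos(th)]))
```

```text
(array([   0,    0,    0,    0,    0,    0,    0,    0,  650, 3401,  582,  535,  522,  531,  107,    0,    0,    0,    0,    5,   46,  165,  168]), array([730, 733, 736, 739, 742, 745, 748, 751, 754, 757, 760, 763, 766, 769, 772, 775, 778, 781, 784, 787, 790, 793, 796, 799]))
ring plane 4004 [697.603 239.195 302.438] [ 0.884 -0.006  0.467] tilt 27.84189947773513 yaw -0.3833546938163362
r 38.364646911621094
ring centre [700.939 235.891 296.08 ] focus [550.621 236.897 216.686]
cass 593 [558.974 236.569 220.437] [ 0.886 -0.006  0.464] tilt 27.66008899240106 yaw -0.3710827647645304 1.5371153895796397
[[539.243 184.738 257.441]
 [537.565 283.115 261.858]
 [576.558 282.905 187.46 ]
 [576.265 183.79  186.794]]
centre [557.408 233.637 223.388] [np.float64(98.4904561323456), np.float64(83.99698991456988), np.float64(99.1171251243458), np.float64(79.76538117446545)]
pred [553.085 232.651 220.357]
```

Focus from the wrist view is (551,237,217), tilt 27.8°, yaw −0.4°. The cassette centre is about (553,234,221), tilt 27.7°, yaw −0.4°. I'll apply a small trim and let it settle.

Emit:
send_rows(
  series=[-1,1,-1,0,0,0,-1,-1,1,-1,0,0,0,-1,0,0.5,-1,0,0,0,-1,0,0,0,0,0,0,-1,0,0,0,0,0,0,-1,0,0,0,0,0,0,-1,0,0,0,0,0,0,-1,0,0,0,0,0,0,-1],
)

```text
time: 9.3
tcp_pos: [538.8, 235.2, 240.4]
eef_rot: [-89.6, -27.8, -0.1]
contact_force: [0.5, -0.0, -2.4]
finger_gap: 9.0
```

Run:
```python
from h import *
e=env.sense(); print(e['time'],e['tcp_pos'],e['eef_rot'],e['qvel'],e['finger_gap'],e['contact_force'])
t=snap('top','6'); s=snap('side','6'); o=load('top','0')
f=lambda x,y:(345+x/5.5,175+y/5.5)
d=cv2.absdiff(load('top','3')['image'],t['image']).max(2)
print('combs diff',d[185:215,380:412].max(), 'sparecomb',d[205:235,352:372].max(),'beaker',d[236:256,278:300].max())
print(env.finish_job())
```

```text
9.3 [538.84236207 235.1866155  240.44670426] [-8.96246083e+01 -2.77915723e+01 -6.34352472e-02] [ 0.00943536  0.03282565 -0.08199035  0.01699073 -0.04725909 -0.0041766
  0.03924856] 9.03028689548017 [ 0.48972049 -0.01565474 -2.40499345]
combs diff 160 sparecomb 6 beaker 171
the job is handed in; nothing more can be done
None
```

View pics/side_6.png

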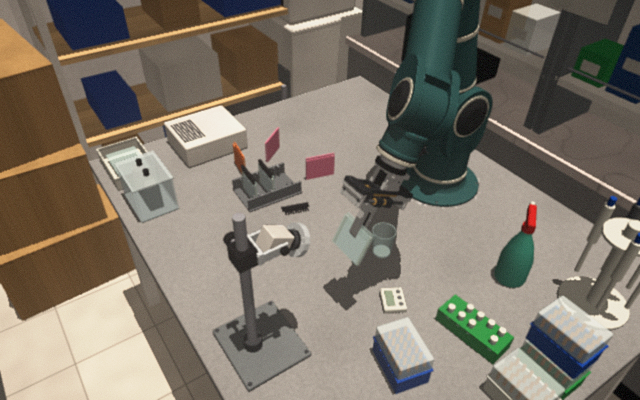

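I lifted the combless cassette (the slot nearest the robot) straight out of the rack. I then held it in front of the inspection lens, short plate towards the lens and top edge up, and handed the job in at 9.3 s; no verdict was reported.

- **Position:** before a final trim of (−2, +2.5, −3) mm, the measured cassette centre was about (553, 234, 221) mm. The focus point was (551, 237, 217) mm from the wrist camera and (552, 234, 220) mm from the side and top cameras. By those figures the remaining error should be a few mm, but I did not re-measure the glass after the trim.
- **Angle:** cassette and lens matched within about 0.2° in tilt (27.7° against 27.8°) and 0.1° in yaw.
- **Grip and stillness:** the finger gap was 9.0 mm, joint speeds were under 0.1°/s, and the external force was about 2.4 N, roughly the cassette's weight.
- **Other items:** a before/after comparison of the top images showed no change at the spare comb. It was inconclusive for the comb cassettes and the beaker: large pixel differences (160 and 171 of 255), probably because the arm and its shadow cover those areas in one of the two images. The final side view shows both comb cassettes, the beaker, the timer and the camera stand looking unmoved, but I did not measure them.

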